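Slide the module row home on its mounting rail

TASK

Four loose modules stand in a touching row on the mounting rail. Using the fingertips on the end of the row away from the tall black end stop, push all four together as one train along the rail until the row is hard up against that stop with no gaps. Only push: do not lift any module or let the row come apart, leave the other things on the bench where they are, and finish with the hand clear.

Things in the scene. Friction and masses are not known exactly. Their poses are not given: they have to be found in the camera images.
- mount: fixed steel backplate 110 x 380 x 4 mm lying on the bench, carrying an aluminium top-hat rail 35 mm wide and 330 mm long. Origin: underside centre, at bench height. The rail runs along the body's y axis through the origin (x = 0), its top 22 mm above the bench. Position and yaw vary.
- stop: fixed tall black end stop clamped over one end of the rail, 157 mm from the backplate's centre along the rail; which end (+y or -y) varies. 16 mm along the rail, 47 mm across, 42 mm high above the rail top. Origin: its centre at rail-top height; the face that the row meets is 8 mm from it.
- cap: fixed low black end cap on the other end of the rail, 16 x 47 mm, only 1 mm above the rail top. Origin: its centre at rail-top height.
- mod_a: grey plastic terminal module with a plain 26 x 26 mm raised top reaching 38 mm above the rail top. Sits loose (not clipped) astride the rail, 63 to 126 g. 28 mm along the rail, 46 mm across, main body 30 mm above the rail top, skirts 7 mm below it. Origin: centre, at rail-top height; y along the rail. First in the row, the -y end; its y neighbour is mod_b.
- mod_b: grey plastic relay module with a white 26 x 26 mm relay on top reaching 50 mm above the rail top. Sits loose (not clipped) astride the rail, 63 to 126 g. 28 mm along the rail, 46 mm across, main body 30 mm above the rail top, skirts 7 mm below it. Origin: centre, at rail-top height; y along the rail. Second from the -y end.
- mod_c: grey plastic relay module with a white 26 x 26 mm relay on top reaching 50 mm above the rail top. Sits loose (not clipped) astride the rail, 63 to 126 g. 28 mm along the rail, 46 mm across, main body 30 mm above the rail top, skirts 7 mm below it. Origin: centre, at rail-top height; y along the rail. Third from the -y end.
- mod_d: grey plastic terminal module with a plain 26 x 26 mm raised top reaching 38 mm above the rail top. Sits loose (not clipped) astride the rail, 63 to 126 g. 28 mm along the rail, 46 mm across, main body 30 mm above the rail top, skirts 7 mm below it. Origin: centre, at rail-top height; y along the rail. Last in the row, the +y end. The row starts 60 to 125 mm short of the stop.
- screwdriver: bystander: loose screwdriver about 170 mm long lying on the bench on the robot's side of the backplate. Leave it.
- jar: bystander: loose clear jar with red lid, 54 mm across, 65 mm high, standing on the bench beyond the backplate. Origin: underside centre. Leave it.
- spool: bystander: loose black spool, 54 mm across, 44 mm high, standing on the bench beyond the backplate. Origin: underside centre. Leave it.
Not all that is in view belongs to the job. Leave any turquoise look-alike of the mod_a alone. Leave any yellow look-alike of the mod_b alone.

How it is judged:
At the end, for the whole second after the job is handed in: The module nearest the end stop is within 3 mm of touching it, every other module is within 4 mm of its place in the closed row, and all four sit upright, seated on the rail and at rest (((horizontal distance between mod_a and stop below 0.025 m and horizontal distance between mod_b and stop below 0.054 m and horizontal distance between mod_c and stop below 0.082 m and horizontal distance between mod_d and stop below 0.11 m) or (horizontal distance between mod_d and stop below 0.025 m and horizontal distance between mod_c and stop below 0.054 m and horizontal distance between mod_b and stop below 0.082 m and horizontal distance between mod_a and stop below 0.11 m)) and z of mod_a in the frame of mount between 0.0195 and 0.0245 m and x of mod_a in the frame of mount between -0.004 and 0.004 m and angle between each of mod_a, mod_b, mod_c, mod_d's own z axis and vertical below 0.08 rad and linear speed of each of mod_a, mod_b, mod_c, mod_d below 0.01 m/s and z of mod_b in the frame of mount between 0.0195 and 0.0245 m and x of mod_b in the frame of mount between -0.004 and 0.004 m and z of mod_c in the frame of mount between 0.0195 and 0.0245 m and x of mod_c in the frame of mount between -0.004 and 0.004 m and z of mod_d in the frame of mount between 0.0195 and 0.0245 m and x of mod_d in the frame of mount between -0.004 and 0.004 m).
It fails at once if a module is lifted off the rail (more than 8 mm) (z of any of mod_a, mod_b, mod_c, mod_d in the frame of mount above 0.03 m).
It fails at once if the row comes apart: a gap of more than 8 mm opens between two neighbours (distance between mod_a and mod_b above 0.036 m or distance between mod_b and mod_c above 0.036 m or distance between mod_c and mod_d above 0.036 m).
It fails at once if a bystander is moved by more than 20 mm (distance of any of screwdriver, jar, spool from where it was at the start of the episode above 0.02 m).
It also fails if it takes over 38 s, if anything falls off the work surface, if the arm or the gripper's body presses on something with over 40 N, if the wrist force passes 120 N, or if a joint passes its speed limit or range.

ROBOT

A 6-joint arm with a two-finger parallel gripper is mounted at the origin on the work surface. World frame = base frame: x ahead of the robot, y to its left, z up, the work surface at z = 0. Lengths are in m, angles in rad, forces in N, time in s.
With the tool pointing down it reaches from about 0.275 to 0.775 m from the base axis. Payload 14.6 kg.
Tool frame: the origin (TCP) lies midway between the tips of the shut fingers; the grasp point (between the pads) lies tcp_to_grasp behind it (tcp_to_grasp is the distance from the TCP to the grasp point, in m); z points along the fingers, y is the direction in which the jaws open and shut (so a half turn about z gives the same grasp; the last joint's range is limited). The gripper opens to 85 mm and grips with 20 to 120 N. Pads are 22 mm wide; open, the fingers measure 114 mm over their backs; the gripper's body (76 mm by 85 mm) begins 54 mm behind the grasp point. The pads swing forward as they close: fully open they stand 13 mm farther back than shut.
Start: joints at [-1.492, 0.263, -0.048, 1.259, 0, 1.415], TCP at [0.122, -0.511, 0.231] pointing down, gripper open.
Joint ranges: [-2.65, 2.65], [-0.89, 1.7], [-1.18, 1.37], [-2.13, 2.11], [-1.35, 1.29], [-3.14, 3.14]. Speed limits (rad/s): [1.89, 1.89, 2.57, 2.79, 3.14, 3.14].

INTERFACE

Orientations are given as a unit quaternion [x, y, z, w].
In Python, from station import * gives the robot as it stands.
- The arm moves only by the tool step_arm, never from a script. Its argument "steps" is a list of rows, each a list of 2 entries, a list of its own where there are three numbers: the shift along the tool's x, y, z in m, then the turn about the tool's z in degrees. In form: [[[x, y, z], twist], ...]. A call has 1 to 5 rows; each row shifts and turns the commanded pose from where the row before left it, along the tool's axes as they then stand; what a row does not reach is not made up. A row lasts 1/10 s, in which the tool goes at most 50 mm and 8.59 degrees, less where a joint would pass 70% of its speed; a pose out of reach is approached as far as the arm can. A call with a gripper value outside its range is refused whole. "gripper" is the closure, from -1 (fully open) to 1 (shut), set as the call begins (left out, the last holds). The fingers move at their own pace and stop on an object; "newtons" is the grip in N (left out, the last holds). Time passes only in rows, so rows that do not move let the fingers close. It gives the time, the measured TCP pose, the force and the opening at its end, in the units of the state.
- observe(): the state, without advancing time (a new reading comes with each control period).
- snapshot(name): name is "side" or "top"; returns the picture (420x560x3 uint8, red, green, blue); there is no depth.
- get_calibration(name): a dict with "fx", "fy", "cx", "cy" (pixels), "k1" (the pictures are not rectified: a ray, as slopes to the right and down, at radius r is drawn at 1 + k1 r^2 times it, then the intrinsics apply), "pose" (4x4, takes a point from camera to world coordinates). Camera axes: x right, y down, z forward; pixel columns grow to the right and rows downward; lengths in m; the calibration is good to about 2 mm. A picture is of the moment at which its call begins. get_calibration takes no time and is no camera call.
- close_job(): hands the job in, once; it reports no verdict.
The state is a dict: "time_s": time; "joint_positions": joint angles; "dq": joint speeds; "tau": joint torques, N m; "ee_pos": TCP position; "orientation": TCP orientation; "force": force on the tool from outside, world axes, zero at the start; "wrist_torque": the same for the moment, N m; "finger_gap": finger opening in m.
Only numpy, scipy, OpenCV 4.12 (cv2) and the standard library are available. Lean on these libraries where they do the work, as an engineer would, in place of code of your own. Each camera call takes 0.05 s, during which the arm holds its last target.

## Working session

There is one attempt and no reset: what is moved stays moved. The work goes in short steps, Python scripts to look and compute and a tool call to move; the robot and the scene stay as the last step left them, time stands still between calls to the robot, and variables do not carry over. Pictures are saved under pics/ and viewed, and the job is handed in when it is done.

Besides the shell and the picture viewer there is one more tool, called as a command line: name --argument value ..., lists and objects as JSON in quotes. step_arm: Moves the arm, as the interface text tells. Its arguments: {"type":"object","properties":{"steps":{"type":"array"},"gripper":{"type":"number"},"newtons":{"type":"number"}},"required":["steps"]}

```bash
mkdir -p pics
python3 - <<'E'
from station import *
import cv2
for n in("top","side"):
    im=snapshot(n); cv2.imwrite(f"pics/{n}0.png",cv2.resize(im[:,:,::-1],None,fx=1.4,fy=1.4,interpolation=cv2.INTER_CUBIC)); cv2.imwrite(f"pics/{n}0raw.png",im[:,:,::-1])
    c=get_calibration(n); print(n,c)
print(observe())
E
```

```text
top {'fx': 437.41571799949185, 'fy': 437.41571799949185, 'cx': 269.7490961353532, 'cy': 210.43061268888604, 'k1': -0.09632331374227983, 'pose': array([[ 0.0131215 , -0.99667645,  0.08039821,  0.49689111],
       [-0.99991308, -0.01297561,  0.00233677,  0.01881284],
       [-0.00128578, -0.08042189, -0.99676008,  0.82213248],
       [ 0.        ,  0.        ,  0.        ,  1.        ]])}
side {'fx': 427.0881339459826, 'fy': 427.0881339459826, 'cx': 286.11027114011256, 'cy': 202.6444122423829, 'k1': 0.027546690551754613, 'pose': array([[ 0.86306958, -0.3628215 ,  0.35138505,  0.32905624],
       [-0.50503336, -0.6298635 ,  0.59009599, -0.35804638],
       [ 0.0072251 , -0.68675507, -0.72685299,  0.55085755],
       [ 0.        ,  0.        ,  0.        ,  1.        ]])}
{'time_s': 0.1, 'joint_positions': array([-1.49231791e+00,  2.63493290e-01, -4.88587093e-02,  1.25937746e+00,
       -8.75230606e-06,  1.41550470e+00]), 'dq': array([-0.00043215, -0.00092568,  0.00203994, -0.00160138, -0.00038033,
        0.00088177]), 'tau': array([ 3.17185120e-03, -6.38580322e+01,  3.85062397e+01,  9.96924093e-03,
       -1.95495600e-04, -1.72342908e-05]), 'ee_pos': array([ 0.12159296, -0.51048844,  0.23086916]), 'orientation': array([ 9.93176611e-01,  1.16619044e-01,  1.35418162e-05, -4.66388126e-04]), 'force': array([ 0.1516794 , -1.15224786, -0.03863149]), 'wrist_torque': array([ 0.02409518,  0.01744064, -0.00236339]), 'finger_gap': 0.08535921498446232}
```

View pics/top0.png

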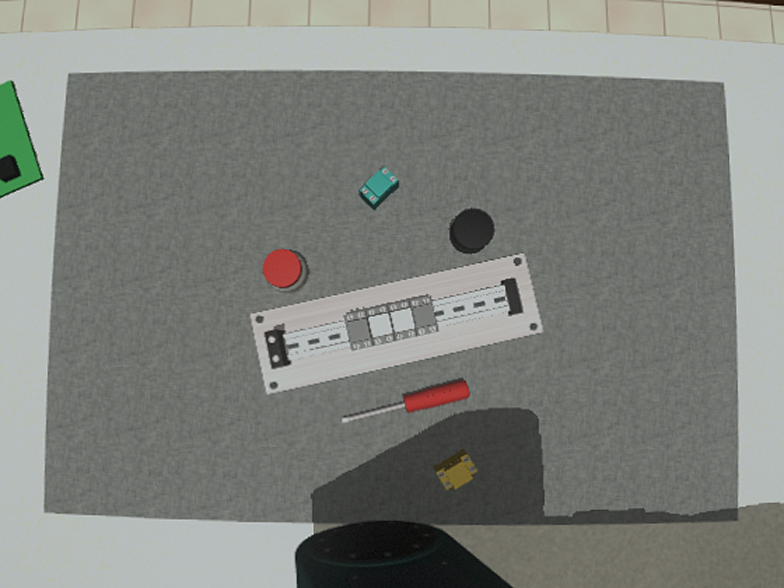

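View pics/side0.png

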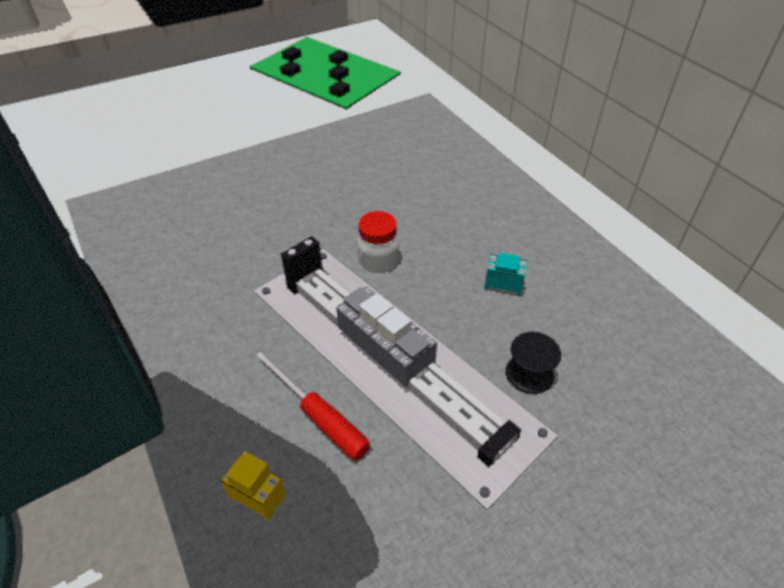

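The top view shows the tall stop at the left (275,347), which is world +y, and the low cap at the right (513,297). The row lies between x=345 and x=437, so I push on its right-hand (−y) end, mod_a. The teal piece (379,187) and the yellow piece (456,470) are decoys.

```bash
cat > h.py <<'E'
import numpy as np, cv2
from station import *
def ray(n,px):
    c=get_calibration(n); P=np.array(c["pose"])
    u=np.array([(px[0]-c["cx"])/c["fx"],(px[1]-c["cy"])/c["fy"]])
    s=u.copy()
    for _ in range(20): s=u/(1+c["k1"]*(s@s))
    return P[:3,3],P[:3,:3]@np.array([s[0],s[1],1])
def at(n,px,z):
    o,d=ray(n,px); return o+d*(z-o[2])/d[2]
def proj(n,X):
    c=get_calibration(n); P=np.array(c["pose"]); q=P[:3,:3].T@(np.asarray(X)-P[:3,3]); s=q[:2]/q[2]; s=s*(1+c["k1"]*(s@s))
    return np.array([c["fx"]*s[0]+c["cx"],c["fy"]*s[1]+c["cy"]])
E
python3 - <<'E'
import cv2
im=cv2.imread("pics/top0raw.png")[170:290,170:395]
cv2.imwrite("pics/topcrop.png",cv2.resize(im,None,fx=3.5,fy=3.5,interpolation=cv2.INTER_CUBIC))
im=cv2.imread("pics/side0raw.png")[160:370,175:405]
cv2.imwrite("pics/sidecrop.png",cv2.resize(im,None,fx=2.8,fy=2.8,interpolation=cv2.INTER_CUBIC))
E
```

```text
(no output)
```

View pics/topcrop.png

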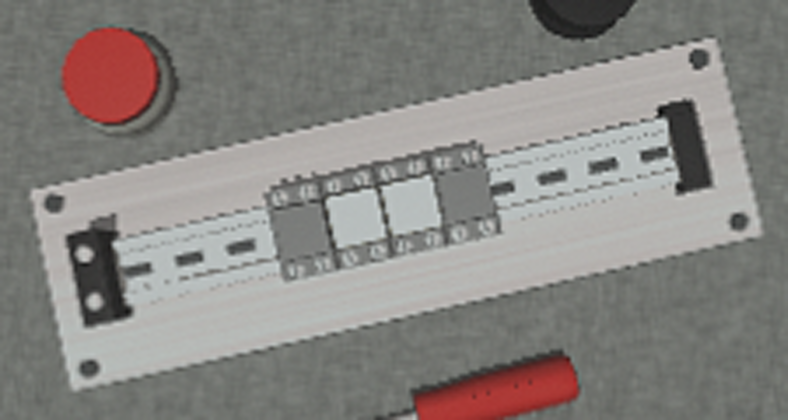

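View pics/sidecrop.png

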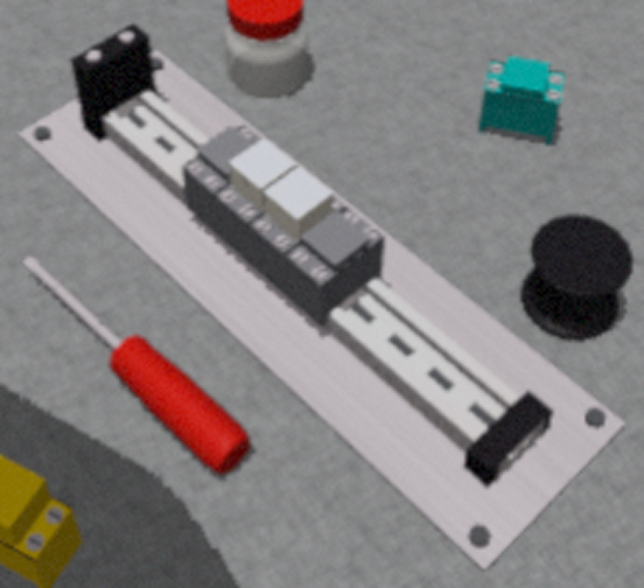

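Run:
```python
from h import *
f=lambda p:np.array(p)/3.5+170
g=lambda p:np.array(p)/2.8+[175,160]
C=np.array([at("top",f(p),.004)[:2] for p in [(32,190),(715,39),(762,234),(74,390)]])
m=C.mean(0); e=(C[0]-C[1]+C[3]-C[2])/2; L=np.linalg.norm(e); yv=e/L; xv=np.array([yv[1],-yv[0]])
print("top mount",m,"len",L,"wid",np.linalg.norm(C[0]-C[3]),np.linalg.norm(C[1]-C[2]),"yaw deg",np.degrees(np.arctan2(-yv[0],yv[1])))
D=np.array([at("side",g(p),.004)[:2] for p in [(20,133),(624,424),(487,568)]])
mm=(D[0]+D[1])/2; e=D[0]-D[2]; print("side mount",mm,np.linalg.norm(e),np.linalg.norm(D[1]-D[2]),np.degrees(np.arctan2(-e[0],e[1])))
for p in [(481,143),(500,233),(267,187),(285,280)]:
    q=at("top",f(p),.052)[:2]; print("row corner",q,"in mount",(q-m)@xv,(q-m)@yv)
for p in [(383,238),(322,275)]:
    q=at("side",g(p),.052)[:2]; print("side row a-end",q,(q-mm)@xv,(q-mm)@yv)
for p in [(679,102),(693,193)]:
    q=at("top",f(p),.023)[:2]; print("cap mid?",(q-m)@xv,(q-m)@yv)
q=at("top",f((98,278)),.064)[:2];print("stop",(q-m)@xv,(q-m)@yv)
from scipy.spatial.transform import Rotation as R
o=observe(); print(R.from_quat(o["orientation"]).as_matrix().round(3), xv,yv)
```

```text
top mount [ 0.52498362 -0.00562009] len 0.3775973527382694 wid 0.10922370416913946 0.10820010763616263 yaw deg 13.345565883851016
side mount [ 0.5273721  -0.00523467] 0.3781476471971955 0.10697741726374954 13.52421626569152
row corner [ 0.55912032 -0.04597676] in mount 0.02389958523306818 -0.04714642482842091
row corner [ 0.51384617 -0.05584736] in mount -0.022430328738842976 -0.0463001302702638
row corner [0.53548461 0.06167677] in mount 0.02575111751650401 0.0630556691096836
row corner [0.48891391 0.05185985] in mount -0.021827942366108122 0.06425346943337985
side row a-end [ 0.55966851 -0.04579552] 0.02206186386197005 -0.04692030065568581
side row a-end [ 0.51980641 -0.05022154] -0.017745411637651184 -0.04202569042369701
cap mid? 0.023916823025812547 -0.15702598839521015
cap mid? -0.02436261833655173 -0.1529877449620784
stop -0.0008239264344575645 0.1539710286980704
[[ 0.973  0.232 -0.   ]
 [ 0.232 -0.973  0.001]
 [ 0.    -0.001 -1.   ]] [0.97299561 0.23082361] [-0.23082361  0.97299561]
```

The two views agree on the mount: about (0.526, −0.0055), yaw 13.4°. The row's end face is at −47 mm along the rail and the travel is about 84 mm. The tool is already aligned with the rail (tool −y = mount +y), so I need no twist. I'll shut the fingers and come down behind mod_a, at tool offsets of about (+0.51, −0.316).

step_arm --steps '[[[0.034,-0.021,0],0],[[0.034,-0.021,0],0],[[0.034,-0.021,0],0],[[0.034,-0.021,0],0],[[0.034,-0.021,0],0]]' --gripper 1

```text
time_s: 0.6
ee_pos: [0.2634, -0.3678, 0.2311]
orientation: [0.993, 0.116, -0.0, -0.0]
force: [0.9, -0.9, -0.1]
finger_gap: 0.0122
```

step_arm --steps '[[[0.034,-0.021,0],0],[[0.034,-0.021,0],0],[[0.034,-0.021,0],0],[[0.034,-0.021,0],0],[[0.034,-0.021,0],0]]'

```text
time_s: 1.1
ee_pos: [0.4046, -0.2262, 0.2312]
orientation: [0.993, 0.117, -0.0, -0.0]
force: [-0.3, -0.7, 0.2]
finger_gap: -0.0001
```

step_arm --steps '[[[0.034,-0.021,0],0],[[0.034,-0.021,0],0],[[0.034,-0.021,0],0],[[0,0,0],0],[[0,0,0],0]]'

```text
time_s: 1.6
ee_pos: [0.4885, -0.1421, 0.2309]
orientation: [0.993, 0.118, -0.0, -0.0]
force: [0.1, -0.6, -0.5]
finger_gap: -0.0003
```

step_arm --steps '[[[0.034,-0.021,0],0],[[0.034,-0.021,0],0],[[0,0,0.03],0],[[0,0,0.03],0],[[0,0,0.03],0]]'

```text
time_s: 2.1
ee_pos: [0.5442, -0.087, 0.1403]
orientation: [0.993, 0.116, 0.0, 0.0]
force: [1.0, -0.3, -1.2]
finger_gap: 0.0001
```

step_arm --steps '[[[0,0,0.03],0],[[0,0,0.02],0],[[0,0,0.0],0],[[0,0,0],0]]'

```text
time_s: 2.5
ee_pos: [0.5445, -0.0869, 0.0919]
orientation: [0.993, 0.116, -0.0, 0.0]
force: [0.4, 0.1, 0.7]
finger_gap: 0.0
```

Run:
```python
from h import *
m=np.array([.526,-.0055]);a=np.radians(13.4);xv=np.array([np.cos(a),np.sin(a)]);yv=np.array([-np.sin(a),np.cos(a)])
p=observe()["ee_pos"]; print(p,(p[:2]-m)@xv,(p[:2]-m)@yv)
for n,(r0,r1,c0,c1),s in (("side",(140,370,175,405),2.6),("top",(120,290,170,395),3.3)):
    im=snapshot(n)[r0:r1,c0:c1,::-1]; cv2.imwrite(f"pics/{n}1.png",cv2.resize(im,None,fx=s,fy=s,interpolation=cv2.INTER_CUBIC))
```

```text
[ 0.54448335 -0.0869316   0.09191602] -0.0008914413770725832 -0.08349817303616294
```

View pics/side1.png

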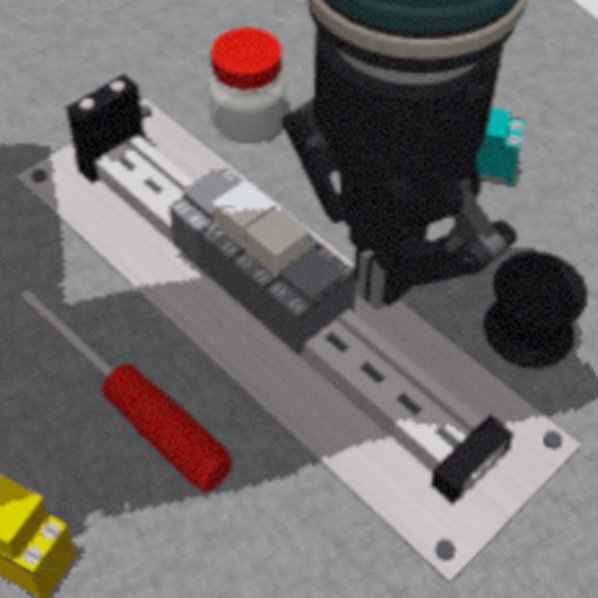

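View pics/top1.png

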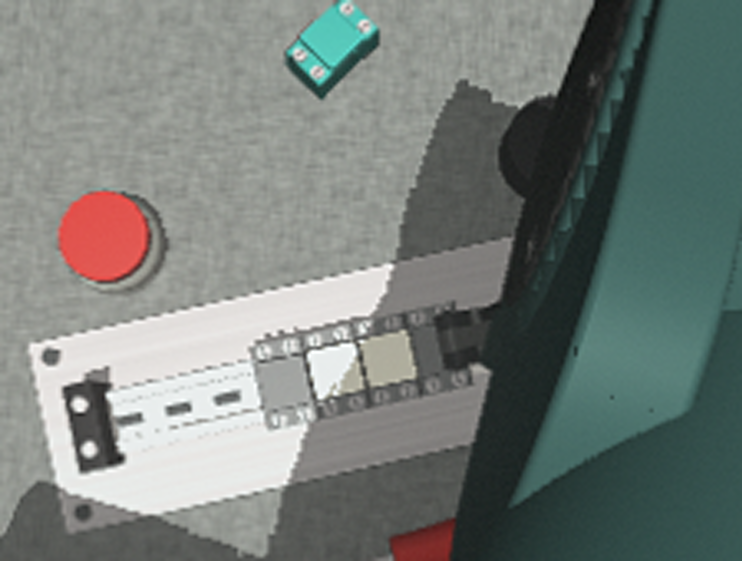

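Clear of the row: the fingertips are over the rail, about 22 mm behind mod_a's end face (side crop ~ (385,290)), and the knuckles sit well above the modules. Lowering to tip height z≈0.033.

step_arm --steps '[[[0,0,0.02],0],[[0,0,0.02],0],[[0,0,0.012],0],[[0,0,0.007],0],[[0,0,0],0]]'

```text
time_s: 3.1
ee_pos: [0.5447, -0.0862, 0.0322]
orientation: [0.993, 0.117, -0.0, -0.0]
force: [-0.2, 0.3, 0.7]
finger_gap: 0.0001
```

Run:
```python
from h import *
for n,(r0,r1,c0,c1),s in (("side",(170,320,215,365),4),):
    im=snapshot(n)[r0:r1,c0:c1,::-1]; cv2.imwrite(f"pics/{n}2.png",cv2.resize(im,None,fx=s,fy=s,interpolation=cv2.INTER_CUBIC))
print(observe()["force"],observe()["ee_pos"])
```

```text
[ 0.08618732 -0.27658973  0.94973469] [ 0.54500441 -0.08624279  0.03269248]
```

View pics/side2.png

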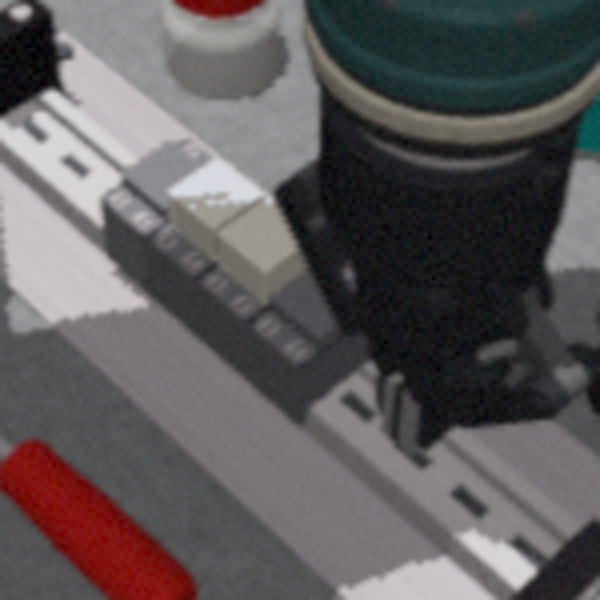

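Tips are above the rail with a visible gap to mod_a (tip at ~(405,450), mod_a bottom edge at ~(310,410)). Approaching slowly until contact, expected after about 20 mm.

step_arm --steps '[[[0,-0.003,0],0],[[0,-0.003,0],0],[[0,-0.003,0],0],[[0,-0.002,0],0],[[0,-0.002,0],0]]'

```text
time_s: 3.65
ee_pos: [0.5418, -0.0733, 0.0324]
orientation: [0.993, 0.117, 0.0, 0.0]
force: [1.3, -0.5, -0.1]
finger_gap: -0.0002
```

step_arm --steps '[[[0,-0.001,0],0],[[0,-0.001,0],0],[[0,-0.001,0],0],[[0,-0.001,0],0],[[0,0,0],0]]'

```text
time_s: 4.15
ee_pos: [0.5408, -0.0695, 0.0323]
orientation: [0.993, 0.117, -0.0, -0.0]
force: [0.4, 0.5, 0.3]
finger_gap: 0.0005
```

Run:
```python
from h import *
for n,(r0,r1,c0,c1),s in (("side",(170,320,215,365),4),):
    im=snapshot(n)[r0:r1,c0:c1,::-1]; im=cv2.convertScaleAbs(im,alpha=1.8,beta=10);cv2.imwrite(f"pics/{n}3.png",cv2.resize(im,None,fx=s,fy=s,interpolation=cv2.INTER_CUBIC))
print(observe()["force"],observe()["ee_pos"])
```

```text
[ 0.88771666  0.94116903 -0.49768799] [ 0.54082192 -0.06960268  0.03226457]
```

View pics/side3.png

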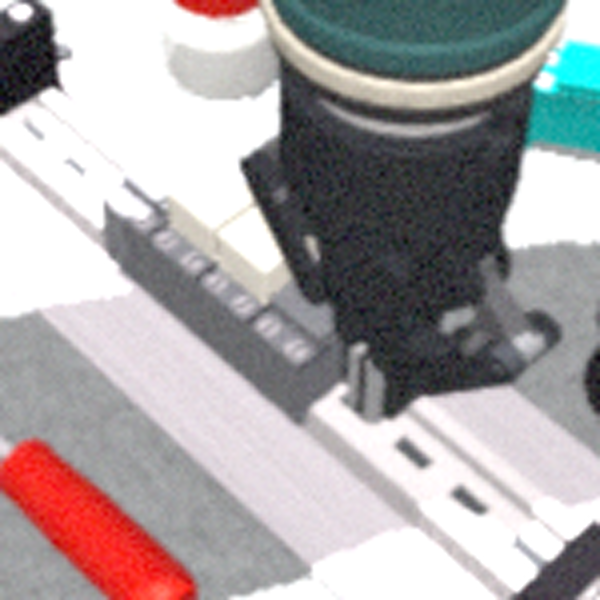

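Run:
```python
from h import *
m=np.array([.526,-.0055]);a=np.radians(13.4);xv=np.array([np.cos(a),np.sin(a),0]);yv=np.array([-np.sin(a),np.cos(a),0]);M=np.array([*m,0])
print("tcp y",(observe()["ee_pos"]-M)@yv, "tcp px",(proj("side",observe()["ee_pos"])-[215,170])*4)
for name,p in dict(rj=(545,345),rjlow=(520,375),tipR=(395,412),tipL=(355,400),pad=(382,415),lk_top=(255,160),lk_low=(315,300)).items():
    o,d=ray("side",np.array(p)/4+[215,170])
    for x in(-.013,0,.013):
        t=(x-(o-M)@xv)/(d@xv); q=o+t*d; print(name,x,"y %.3f z %.3f"%((q-M)@yv,q[2]))
```

```text
tcp y -0.06579248586602655 tcp px [376.16692338 399.12424916]
rj -0.013 y -0.138 z 0.149
rj 0 y -0.131 z 0.129
rj 0.013 y -0.123 z 0.109
rjlow -0.013 y -0.132 z 0.128
rjlow 0 y -0.124 z 0.107
rjlow 0.013 y -0.116 z 0.085
tipR -0.013 y -0.085 z 0.058
tipR 0 y -0.075 z 0.033
tipR 0.013 y -0.064 z 0.009
tipL -0.013 y -0.067 z 0.045
tipL 0 y -0.055 z 0.020
tipL 0.013 y -0.044 z -0.005
pad -0.013 y -0.080 z 0.050
pad 0 y -0.069 z 0.025
pad 0.013 y -0.058 z -0.000
lk_top -0.013 y -0.015 z 0.131
lk_top 0 y -0.001 z 0.110
lk_top 0.013 y 0.013 z 0.089
lk_low -0.013 y -0.045 z 0.083
lk_low 0 y -0.033 z 0.059
lk_low 0.013 y -0.020 z 0.036
```

The linkage's outermost low point is at z≈0.10, clear of the 72 mm relay tops. Creeping on to contact.

step_arm --steps '[[[0,-0.001,0],0],[[0,-0.001,0],0],[[0,-0.001,0],0],[[0,-0.001,0],0],[[0,-0.001,0],0]]'

```text
time_s: 4.7
ee_pos: [0.5396, -0.0646, 0.0323]
orientation: [0.993, 0.117, -0.0, -0.0]
force: [0.0, 0.8, 0.4]
finger_gap: 0.0
```

step_arm --steps '[[[0,-0.001,0],0],[[0,-0.001,0],0],[[0,-0.001,0],0],[[0,-0.001,0],0],[[0,-0.001,0],0]]'

```text
time_s: 5.2
ee_pos: [0.5386, -0.0599, 0.0323]
orientation: [0.993, 0.117, 0.0, 0.0]
force: [0.5, -1.1, 0.9]
finger_gap: -0.0001
```

step_arm --steps '[[[0,-0.001,0],0],[[0,-0.001,0],0],[[0,-0.001,0],0],[[0,-0.001,0],0],[[0,-0.001,0],0]]'

```text
time_s: 5.7
ee_pos: [0.5374, -0.0549, 0.0323]
orientation: [0.993, 0.117, 0.0, 0.0]
force: [-0.4, -1.4, -0.4]
finger_gap: 0.0003
```

Run:
```python
from h import *
m=np.array([.526,-.0055]);a=np.radians(13.4);xv=np.array([np.cos(a),np.sin(a),0]);yv=np.array([-np.sin(a),np.cos(a),0]);M=np.array([*m,0])
for n,(r0,r1,c0,c1),s in (("side",(150,300,195,345),4),):
    im=snapshot(n)[r0:r1,c0:c1,::-1]; im=cv2.convertScaleAbs(im,alpha=1.8,beta=10);cv2.imwrite(f"pics/{n}4.png",cv2.resize(im,None,fx=s,fy=s,interpolation=cv2.INTER_CUBIC))
q=observe()["ee_pos"]-M;print(observe()["force"],q@xv,q@yv,q[2])
```

```text
[ 1.04800477 -1.50067517 -0.36827596] -0.0004205136812099015 -0.0505793347807652 0.0322889359746526
```

View pics/side4.png

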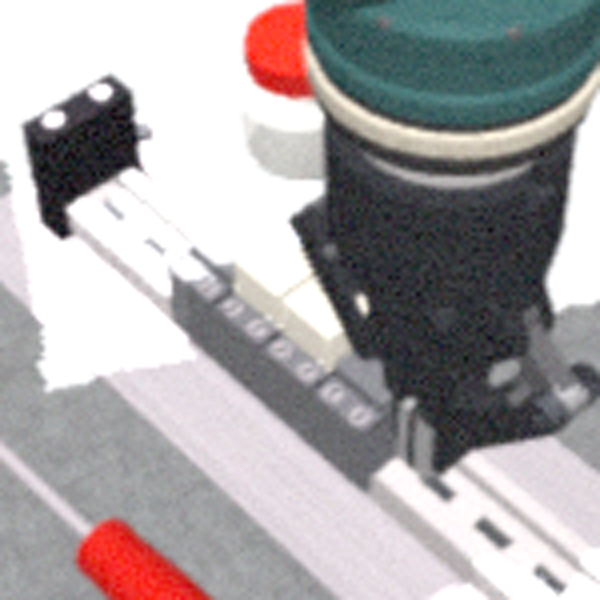

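The fingertips are at mod_a's face and force along the rail is starting to show (−1.5 N in y). Pushing on at ~25 mm/s.

step_arm --steps '[[[0,-0.002,0],0],[[0,-0.002,0],0],[[0,-0.002,0],0],[[0,-0.002,0],0],[[0,-0.002,0],0]]'

```text
time_s: 6.25
ee_pos: [0.535, -0.0451, 0.0323]
orientation: [0.993, 0.117, -0.0, -0.0]
force: [0.7, -1.4, -0.2]
finger_gap: 0.0002
```

step_arm --steps '[[[0,-0.002,0],0],[[0,-0.002,0],0],[[0,-0.002,0],0],[[0,-0.002,0],0],[[0,-0.002,0],0]]'

```text
time_s: 6.75
ee_pos: [0.5327, -0.0354, 0.0323]
orientation: [0.993, 0.117, -0.0, 0.0]
force: [0.9, -1.7, -0.5]
finger_gap: -0.0003
```

```bash
cat > look.py <<'E'
from h import *
import sys
k=sys.argv[1]
m=np.array([.526,-.0055]);a=np.radians(13.4);xv=np.array([np.cos(a),np.sin(a),0]);yv=np.array([-np.sin(a),np.cos(a),0]);M=np.array([*m,0])
ims=[]
for n,(r0,r1,c0,c1) in (("side",(150,290,190,320)),("top",(190,290,165,315))):
    im=snapshot(n)[r0:r1,c0:c1,::-1]; im=cv2.convertScaleAbs(im,alpha=1.6,beta=10);s=4 if n=="side" else 5
    cv2.imwrite(f"pics/{n}{k}.png",cv2.resize(im,None,fx=s,fy=s,interpolation=cv2.INTER_CUBIC))
o=observe();q=o["ee_pos"]-M;print(o["time_s"],o["force"],q@xv,q@yv,q[2])
E
python3 look.py 5
```

```text
6.85 [-0.4221505   0.35992148 -0.53682267] -0.0004659828585669566 -0.030443501178565098 0.03227130779229514
```

View pics/side5.png

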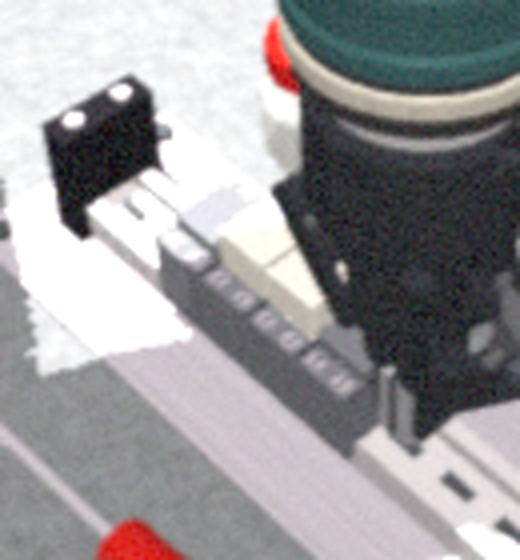

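View pics/top5.png

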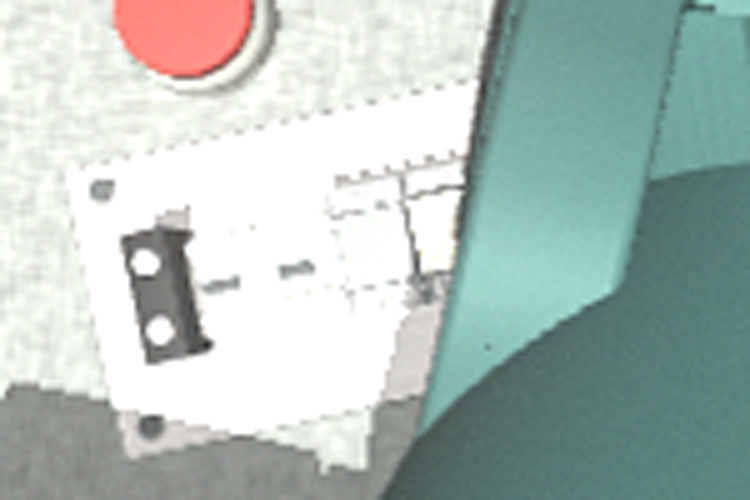

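The train is moving together: side view shows all four modules closed up and upright, with mod_d's near end at ~(160,240) and the stop at ~(75,200). About 52–60 mm remain.

step_arm --steps '[[[0,-0.002,0],0],[[0,-0.002,0],0],[[0,-0.002,0],0],[[0,-0.002,0],0],[[0,-0.002,0],0]]'

```text
time_s: 7.35
ee_pos: [0.5304, -0.0256, 0.0323]
orientation: [0.993, 0.117, -0.0, -0.0]
force: [1.3, -1.7, -0.3]
finger_gap: -0.0002
```

step_arm --steps '[[[0,-0.002,0],0],[[0,-0.002,0],0],[[0,-0.002,0],0],[[0,-0.002,0],0],[[0,-0.002,0],0]]'

```text
time_s: 7.85
ee_pos: [0.528, -0.0159, 0.0323]
orientation: [0.993, 0.117, -0.0, 0.0]
force: [0.5, -0.9, 0.2]
finger_gap: -0.0
```

step_arm --steps '[[[0,-0.002,0],0],[[0,-0.002,0],0],[[0,-0.002,0],0],[[0,-0.002,0],0],[[0,-0.002,0],0]]'

```text
time_s: 8.35
ee_pos: [0.5257, -0.0062, 0.0323]
orientation: [0.993, 0.117, 0.0, -0.0]
force: [0.1, -1.2, 0.4]
finger_gap: -0.0001
```

step_arm --steps '[[[0,-0.002,0],0],[[0,-0.002,0],0],[[0,-0.002,0],0],[[0,-0.002,0],0],[[0,-0.002,0],0]]'

```text
time_s: 8.85
ee_pos: [0.5234, 0.0035, 0.0323]
orientation: [0.993, 0.117, 0.0, 0.0]
force: [1.1, -1.4, -0.9]
finger_gap: -0.0001
```

```bash
python3 look.py 6
```

```text
8.95 [ 0.38880357 -0.05812912 -0.78340118] -0.0004597417973504378 0.00955300487533238 0.032264629186793715
```

View pics/side6.png

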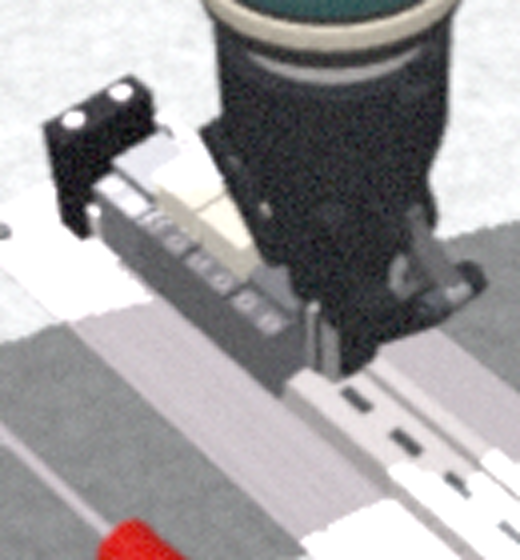

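Row intact, with a gap of about 12–20 mm left to the stop. Slowing to 10 mm/s and watching the force.

step_arm --steps '[[[0,-0.002,0],0],[[0,-0.001,0],0],[[0,-0.001,0],0],[[0,-0.001,0],0],[[0,-0.001,0],0]]'

```text
time_s: 9.45
ee_pos: [0.5221, 0.0093, 0.0323]
orientation: [0.993, 0.117, 0.0, -0.0]
force: [1.2, -1.4, -0.4]
finger_gap: 0.0005
```

step_arm --steps '[[[0,-0.001,0],0],[[0,-0.001,0],0],[[0,-0.001,0],0],[[0,-0.001,0],0],[[0,-0.001,0],0]]'

```text
time_s: 9.95
ee_pos: [0.5209, 0.0141, 0.0323]
orientation: [0.993, 0.117, 0.0, 0.0]
force: [-0.0, -2.1, 0.2]
finger_gap: 0.0003
```

step_arm --steps '[[[0,-0.001,0],0],[[0,-0.001,0],0],[[0,-0.001,0],0]]'

```text
time_s: 10.25
ee_pos: [0.5202, 0.0171, 0.0323]
orientation: [0.993, 0.117, -0.0, 0.0]
force: [0.3, -1.9, 0.5]
finger_gap: 0.0002
```

step_arm --steps '[[[0,-0.001,0],0],[[0,-0.001,0],0]]'

```text
time_s: 10.45
ee_pos: [0.5197, 0.019, 0.0323]
orientation: [0.993, 0.117, -0.0, 0.0]
force: [0.9, -1.1, 0.7]
finger_gap: 0.0002
```

step_arm --steps '[[[0,-0.001,0],0],[[0,-0.001,0],0]]'

```text
time_s: 10.65
ee_pos: [0.52, 0.0198, 0.0325]
orientation: [0.993, 0.116, 0.0, 0.001]
force: [3.7, -16.2, 0.2]
finger_gap: -0.0003
```

```bash
python3 look.py 7
```

```text
10.75 [  2.20037459 -12.00405277  -0.3596148 ] 5.135118563150756e-06 0.025946737188887035 0.032526437663997404
```

View pics/side7.png

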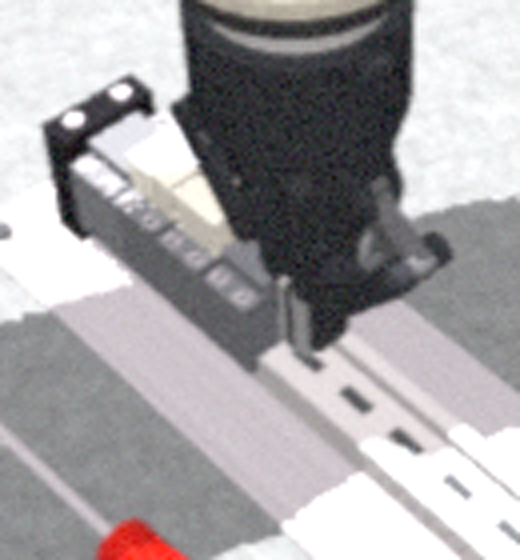

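View pics/top7.png

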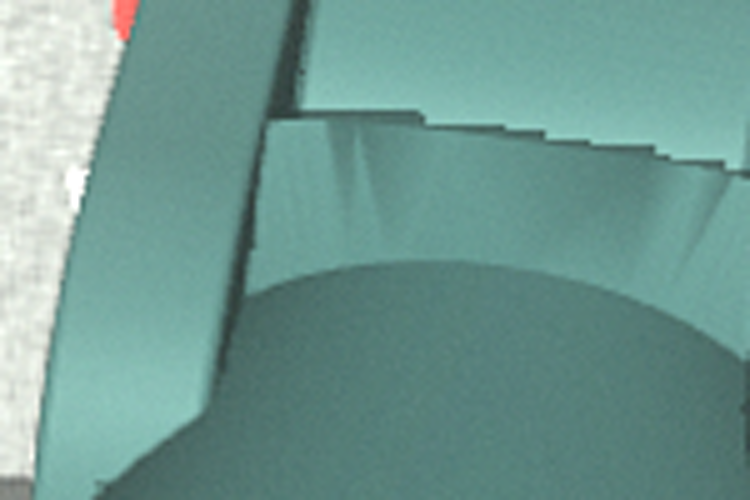

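At the predicted position (0.026 along the rail) the force jumped from about 2 N to 12–16 N. The side view shows the row hard against the stop. Backing straight off along the rail, then up and clear.

step_arm --steps '[[[0,0.001,0],0],[[0,0.001,0],0],[[0,0.002,0],0],[[0,0.005,0],0],[[0,0.01,0],0]]'

```text
time_s: 11.25
ee_pos: [0.5236, 0.0023, 0.0322]
orientation: [0.993, 0.117, -0.0, -0.0]
force: [0.2, -0.2, 0.2]
finger_gap: 0.0001
```

step_arm --steps '[[[0,0.02,0],0],[[0,0.01,-0.02],0],[[0,0,-0.03],0],[[0,0,-0.04],0],[[0,0,-0.04],0]]'

```text
time_s: 11.75
ee_pos: [0.5303, -0.0275, 0.1636]
orientation: [0.993, 0.116, -0.0, -0.0]
force: [1.6, -0.6, 0.3]
finger_gap: 0.0001
```

step_arm --steps '[[[-0.02,0.03,-0.03],0],[[-0.02,0.03,0],0],[[-0.02,0.03,0],0],[[-0.02,0.03,0],0],[[-0.02,0.03,0],0]]'

```text
time_s: 12.25
ee_pos: [0.4673, -0.1978, 0.1924]
orientation: [0.993, 0.117, 0.0, 0.0]
force: [0.3, 0.8, 0.3]
finger_gap: -0.0001
```

step_arm --steps '[[[-0.03,0.03,0],0],[[-0.03,0.03,0],0],[[-0.03,0.03,0],0],[[-0.03,0.03,0],0],[[-0.03,0.02,0],0]]'

```text
time_s: 12.75
ee_pos: [0.3532, -0.3693, 0.1922]
orientation: [0.993, 0.116, 0.0, 0.0]
force: [0.7, 0.4, -0.1]
finger_gap: 0.0
```

Run:
```python
from h import *
for n,(r0,r1,c0,c1) in (("side",(140,320,175,405)),("top",(130,310,165,395))):
    im=snapshot(n)[:,:,::-1]; cv2.imwrite(f"pics/{n}8raw.png",im)
    cv2.imwrite(f"pics/{n}8.png",cv2.resize(im[r0:r1,c0:c1],None,fx=3.3,fy=3.3,interpolation=cv2.INTER_CUBIC))
```

```text
(no output)
```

View pics/side8.png

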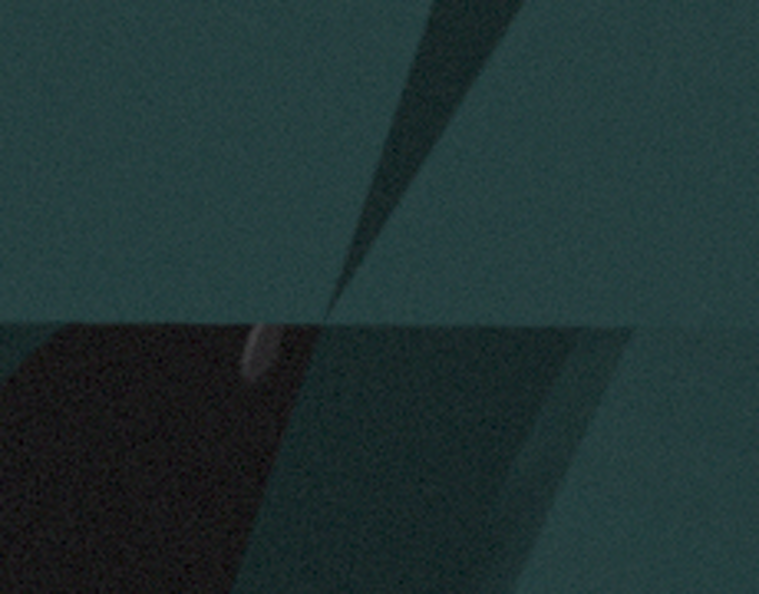

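View pics/top8.png

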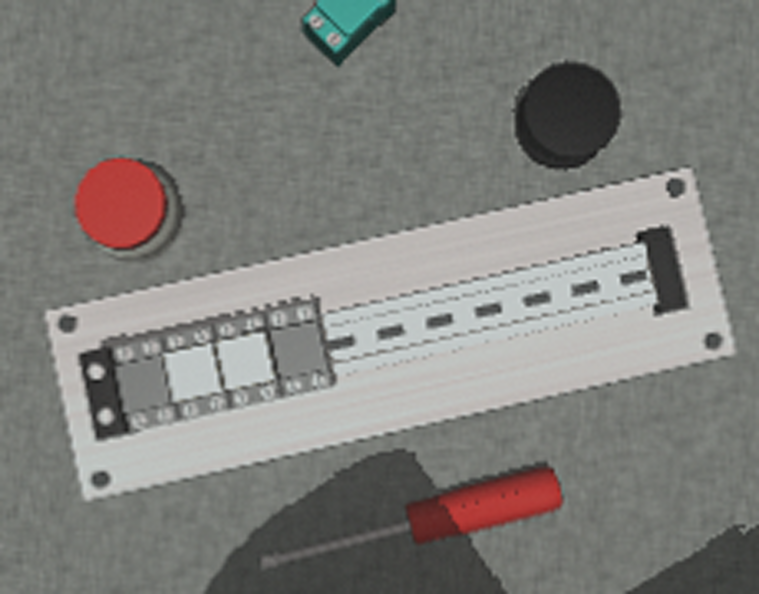

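The top view shows the row closed against the stop, with jar, spool and screwdriver in place. The arm blocks the side camera, so I'm moving back toward the start pose for a second check.

step_arm --steps '[[[-0.04,0.012,-0.008],0],[[-0.04,0.012,-0.008],0],[[-0.04,0.012,-0.008],0],[[-0.04,0.012,-0.008],0],[[-0.04,0.012,0],0]]'

```text
time_s: 13.35
ee_pos: [0.1726, -0.4725, 0.2253]
orientation: [0.993, 0.117, 0.0, 0.001]
force: [1.0, -1.2, -0.8]
finger_gap: 0.0002
```

step_arm --steps '[[[-0.04,0.012,0],0],[[-0.015,0.01,0],0],[[0,0,0],0],[[0,0,0],0]]'

```text
time_s: 13.75
ee_pos: [0.1261, -0.5053, 0.2241]
orientation: [0.993, 0.117, 0.0, -0.0]
force: [0.4, -0.3, 0.5]
finger_gap: -0.0001
```

Run:
```python
from h import *
m=np.array([.526,-.0055]);a=np.radians(13.4);xv=np.array([np.cos(a),np.sin(a)]);yv=np.array([-np.sin(a),np.cos(a)])
f=lambda p:np.array(p)/3.3+[165,130]
for p in [(318,297),(334,383)]:
    q=at("top",f(p),.052)[:2]-m; print("a end",q@xv,q@yv,"expect .037")
im=snapshot("side")[:,:,::-1]; cv2.imwrite("pics/side9.png",cv2.resize(im[150:330,175:405],None,fx=3.3,fy=3.3,interpolation=cv2.INTER_CUBIC))
old=cv2.imread("pics/side0raw.png"); a0=cv2.imread("pics/top0raw.png");b0=snapshot("top")[:,:,::-1]
for n,A,B in(("side",old,im),("top",a0,b0)):
    cent=[]
    for I in(A,B):
        h=cv2.cvtColor(np.ascontiguousarray(I),cv2.COLOR_BGR2HSV); k=(((h[...,0]<8)|(h[...,0]>172))&(h[...,1]>150)&(h[...,2]>60)).astype("uint8")
        _,_,s,c=cv2.connectedComponentsWithStats(k); cent.append([tuple(c[i].round(1)) for i in range(1,len(s)) if s[i,4]>60])
    print(n,cent)
```

```text
a end 0.024884182301603247 0.0358924558413598 expect .037
a end -0.021721142279397754 0.03756141895834459 expect .037
side [[(np.float64(269.2), np.float64(161.7)), (np.float64(239.2), np.float64(304.2))], [(np.float64(269.2), np.float64(161.7)), (np.float64(239.2), np.float64(304.2))]]
top [[(np.float64(201.1), np.float64(191.1)), (np.float64(311.6), np.float64(282.8))], [(np.float64(201.1), np.float64(191.2)), (np.float64(311.6), np.float64(282.9))]]
```

View pics/side9.png

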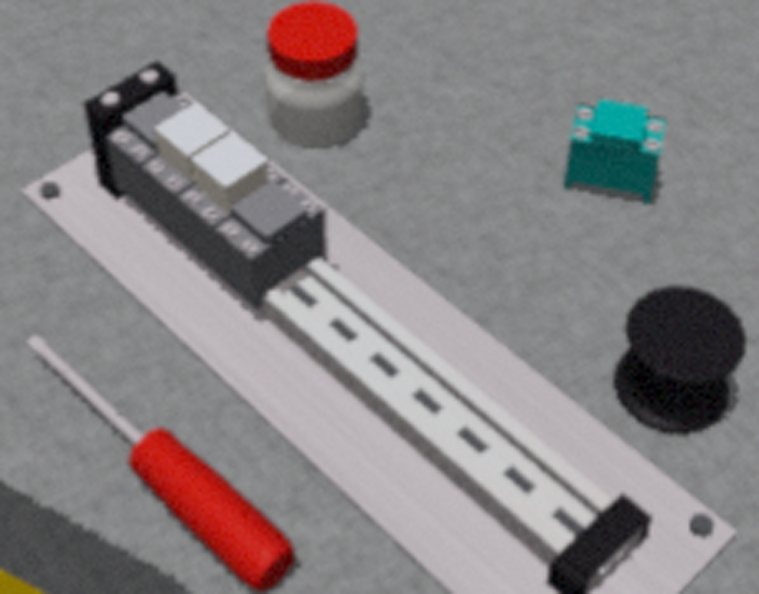

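The row is closed, upright and seated against the stop. The jar and screwdriver haven't moved (0.1 px or less), and the hand is clear. Handing in.

```bash
python3 -c "
from station import *
print(close_job())"
```

```text
the job is handed in; nothing more can be done
None
```

All four modules are now hard up against the tall stop as one closed row, and the job is handed in. The hand-in call reports no verdict, so success rests on my own checks.

I shut the fingers, came down behind mod_a at the end away from the stop, and pushed the train about 84 mm along the rail at 10–20 mm/s. The push force jumped from about 2 N to 12–16 N when the row met the stop. I then backed off along the rail and lifted clear, finishing at about 14 of the 38 s.

**Row position:** mod_a's free end measured 35.9 and 37.6 mm along the rail from the backplate's centre, against the 37 mm a closed row should give. That is within measuring error.

**Row condition:** the last pictures show no gaps, and all four modules upright and seated.

**Bystanders:** the jar and screwdriver moved by no more than 0.1 px between the first and last pictures. I checked the spool and the turquoise look-alike by eye only, and both look unmoved. I did not check the yellow look-alike, which the hand stayed well above throughout.

**Disagreements:** the two cameras placed the mount about 2 mm apart, within the calibration's stated accuracy. No check failed.

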